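# Butter dish snug in the corner, lid held open

## Task

Push the butter dish, lid shut, along the counter until it sits snug and square against both stop rails, in their corner. Then raise its lid by the orange lever to 60 degrees open and finish while still holding it there with the gripper: the lid falls shut if let go, and the cook needs it open to set in fresh butter through the window. The dish stays flat on the counter and against both rails, and the bowl, mixer and whisk are left where they are.

Things in the scene. Friction and masses are not known exactly. Their poses are not given: they have to be found in the camera images.
- corner: Two dark-wood stop rails fixed to the counter in an L, 18 mm wide, 20 mm high. Origin: the L's inside corner, at counter height. The far rail's inner face is this frame's plane x = 0 and runs 145 mm from the corner to -y; the left rail's inner face is the plane y = 0 and runs 85 mm to -x. The dish belongs in the open quadrant (-x, -y). x points away from the robot within 0.2 rad; z up.
- dish: Loose butter dish. Glazed blue tray, slides easily, 110 mm (x) by 150 mm (y), upright sides 26 mm high, 0.4 to 0.65 kg; white domed lid, 0.2 kg, 6 mm in from the tray's sides, top 74 mm up. Origin: centre of the underside, z up. Its +x (hinge) side goes to the far rail, +y side to the left rail: in the corner its origin is at (-0.055, -0.075) m in the corner's frame, axes parallel.
- lid (a joint): Opening angle of the lid in rad: 0 shut (as at the start), 1.047 = 60 degrees, stop at 1.8. The hinge runs along the dish's y axis at its +x side; opening lifts the -x side. Almost frictionless, no spring: the lid's weight shuts it.
- lever (a point): Grip point on the lid's orange lever, a flat bar 18 mm wide (along y), 9 mm thick, jutting level from the middle of the lid's -x side to 43 mm past the tray. The point is mid width, mid thickness, 25 mm out from the tray, 18 mm short of the lever's end; lid shut: (-0.080, 0, 0.038) m in the dish's frame. It turns with the lid.
- hinge (a point): Point on the hinge axis at mid length: (0.049, 0, 0.028) m in the dish's frame. The lever point is 129 mm from it towards -x and 10 mm above it with the lid shut.
- bowl: Stainless bowl, 170 mm across the rim, 75 mm high, loose; origin: centre of its underside. Leave alone.
- mixer: Red hand mixer standing on its heel, beaters pointing level along its +x, about 200 mm high, 105 by 100 mm heel, beaters reach 162 mm from the origin; origin: centre of its underside. Leave alone.
- whisk: Flat whisk with wooden handle and green silicone loops lying along its x axis, 280 mm long, 70 mm wide, 16 mm high, loose; origin on its underside, 55 mm from the handle's middle. Leave alone.
There are look-alikes about, which are no part of the job. What is shaped like the dish but pink or yellow is not meant.

How it is judged:
By the outcome, as a careful person would: the job done as asked, in the order asked, and still so for the second after the job is handed in, while the arm keeps its last pose, push and grip.
It also fails if it takes over 64 s, if anything falls off the work surface, if the arm or the gripper's body presses on something with over 40 N, if the wrist force passes 120 N, or if a joint passes its speed limit or range.

## Robot

A 6-joint arm with a two-finger parallel gripper is mounted at the origin on the work surface. World frame = base frame: x ahead of the robot, y to its left, z up, the work surface at z = 0. Lengths are in m, angles in degrees, forces in N, time in s.
With the tool pointing down it reaches from about 0.35 to 0.975 m from the base axis. Payload 17.4 kg.
Tool frame: the origin (TCP) lies between the finger pads; the fingertips stand 8 mm ahead of it and the grasp point (between the pads) lies 11 mm behind it; z points along the fingers, y is the line along which they close (so a half turn about z gives the same grasp; the last joint's range is limited). The gripper opens to 85 mm and grips with 20 to 120 N. Pads are 22 mm wide; open, the fingers measure 114 mm over their backs; the gripper's body (76 mm by 85 mm) begins 54 mm behind the grasp point. The pads swing forward as they close: fully open they stand 13 mm farther back than shut.
Start: joints at [71.517, 6.646, 82.598, -0, 90.757, -2.166], TCP at [0.19, 0.648, 0.215] pointing down, gripper open.
Joint ranges: [-162.19, 162.19], [-47.58, 125.68], [4.15, 143.07], [-65.23, 245.23], [0.69, 171.88], [-170.13, 170.13]. Speed limits (degrees/s): [108.29, 108.29, 127.2, 180, 180, 180].

## Interface

Orientations are given as a 3x3 rotation matrix whose columns are the frame's x, y, z axes.
In Python, from plant import manip gives the robot as it stands. Calls block until the motion is done:
- manip.goto(position, orientation): joint-space move of the TCP to a pose.
- manip.move_l(position, rotation=None, feed=0.15): straight line of the TCP; rotation=None keeps the orientation; feed is the mean speed in m/s.
- manip.goto_joints(angles): joint-space move.
- manip.grip(opening): opening from 0.0 (shut) to 1.0 (fully open); the grip force is fixed at half the most; returns when the fingers have stopped.
- manip.pause(seconds).
- manip.ik(position, orientation): joint angles nearest the present ones, or None.
- manip.get_image(name): name is "side" or "top"; returns a dict with "color" (400x640x3 uint8, red, green, blue), "camera_matrix" (3x3 intrinsics, pixels), "origin" and "attitude" of the camera in the world. Camera axes: x right, y down, z forward; pixel columns grow to the right and rows downward; lengths in m; the calibration is good to about 2 mm. A picture is of the moment at which its call begins. There is no depth.
A pose or a line that the arm cannot do raises manip.MotionError and nothing moves.
- manip.close_job(): hands the job in; it is judged then, once.
Trained networks look in a picture, given as the dict that the camera call returned (one of the last four; its "shot" number tells which), for a name from the list of things; names that differ only in an ending like _2 or _b are one class to them, and where a whole thing is asked for, a point or a joint stands for the part that bears it (a point fixed in the world has none). Each returns a list of dicts, best first, with "p" (0 to 1); they miss things now and then, are a little off and sometimes report something else, mostly with a low value. They report only what shows in the picture. A call takes as long as a camera call. They do not tell look-alikes from the thing itself.
- manip.regions_of(picture, query): "region" (400x640 bool, what is visible of it) and "box" ([left, top, width, height] in pixels, round what is visible of it).
- manip.tip_of(picture, query): "at" ([row, column] in pixels: a listed point, or the origin of a listed thing).
Readings, each from a call of its own:
- manip.get_t(): time.
- manip.get_joints(): joint angles.
- manip.get_qvel(): joint speeds.
- manip.get_effort(): joint torques, N m.
- manip.get_tcp_pos(): TCP position.
- manip.get_tcp_rot(): TCP orientation.
- manip.get_force(): force on the tool from outside, world axes, zero at the start.
- manip.get_wrist_torque(): the same for the moment, N m.
- manip.get_width(): opening from 0.0 (shut) to 1.0 (fully open).
- manip.get_finger_force(): force on a finger pad.
Only numpy, scipy, OpenCV 4.12 (cv2) and the standard library are available. Lean on these libraries where they do the work, as an engineer would, in place of code of your own. Each camera call takes 0.05 s, during which the arm holds its last target. There are 200 camera calls.

## Working session

There is one attempt and no reset: what is moved stays moved. The work goes in short steps, each a Python script; the robot and the scene stay as the last script left them, time stands still between calls to the robot, and variables do not carry over. Pictures are saved under pics/ and viewed, at most 10 in all, crops included, and the job is handed in when it is done.

```bash
mkdir -p pics; ls
python3 - <<'E'
from plant import manip
import cv2,numpy as np
ims=[]
for n in("top","side"):
    p=manip.get_image(n)
    print(n,p["camera_matrix"].tolist(),p["origin"],np.array(p["attitude"]).tolist())
    cv2.imwrite(f"pics/{n}0.png",p["color"][:,:,::-1])
    for q in("dish","corner","lever","hinge","bowl","mixer","whisk"):
        t=[(np.round(d["at"],1).tolist(),round(d["p"],2)) for d in manip.tip_of(p,q)]
        r=[(np.array(d["box"]).tolist(),round(d["p"],2)) for d in manip.regions_of(p,q)] if q not in("hinge",) else 0
        print(q,t,r)
print(manip.get_t())
E
```

```text
pics
top [[367.7146764021651, 0.0, 317.8401517761653], [0.0, 367.7146764021651, 198.3317810150547], [0.0, 0.0, 1.0]] [ 0.22672261 -0.07569673  1.33072914] [[-0.08670137747479265, -0.9707349518405591, 0.22395652350195286], [-0.9962254372042417, 0.0854321090947914, -0.015369873221110192], [-0.004213005007219162, -0.2244437747203582, -0.9744779333458947]]
dish [([190.2, 304.2], 0.89), ([255.9, 337.1], 0.81), ([175.6, 367.5], 0.75)] [([282.6, 170.6, 44.6, 45.3], 0.92), ([345.9, 152.1, 49.2, 43.7], 0.8), ([309.6, 232.0, 52.0, 49.8], 0.63)]
corner [([165.0, 265.9], 0.83)] [([259.0, 157.3, 45.4, 28.9], 0.84)]
lever [([190.1, 358.1], 0.87), ([212.2, 310.2], 0.78), ([250.5, 314.6], 0.58)] [([309.8, 234.9, 46.6, 45.4], 0.87), ([349.6, 153.3, 40.9, 41.8], 0.61), ([284.2, 178.6, 39.3, 34.3], 0.56)]
hinge [([160.8, 376.1], 0.94), ([259.6, 352.1], 0.74), ([175.7, 298.4], 0.63)] 0
bowl [([164.3, 184.9], 0.65)] []
mixer [([233.1, 184.9], 0.89)] [([153.0, 199.6, 45.2, 54.0], 0.83)]
whisk [([182.5, 440.4], 0.64)] [([425.2, 145.4, 29.3, 65.5], 0.79)]
side [[458.48522781970456, 0.0, 308.9883960594269], 
[... 361 characters left out ...]
1.1], 0.69)] [([343.3, 202.6, 55.6, 52.9], 0.98), ([279.7, 175.9, 54.3, 41.4], 0.66), ([237.8, 227.7, 57.7, 55.0], 0.66)]
corner [([161.3, 308.4], 0.91)] [([283.5, 154.6, 49.9, 25.2], 0.87), ([278.7, 170.5, 59.1, 51.2], 0.52)]
lever [([234.8, 258.8], 0.96), ([232.4, 351.2], 0.95), ([204.7, 294.9], 0.77)] [([343.8, 203.9, 51.8, 46.9], 0.76), ([240.7, 226.0, 56.4, 47.4], 0.69), ([283.4, 172.6, 46.4, 40.8], 0.57)]
hinge [([228.6, 390.2], 0.87), ([186.8, 315.7], 0.76), ([267.7, 271.7], 0.67)] 0
bowl [([120.6, 255.2], 0.56)] [([229.8, 91.2, 47.6, 33.3], 0.61)]
mixer [([151.9, 200.8], 0.64)] [([174.9, 102.7, 40.1, 59.6], 0.67)]
whisk [([303.0, 432.9], 0.8)] [([404.0, 262.5, 62.7, 75.3], 0.96)]
1.4
```

Run:
```python
import cv2
a=cv2.imread("pics/top0.png")[140:300,250:450];b=cv2.imread("pics/side0.png")[140:300,220:420]
cv2.imwrite("pics/a0.png",cv2.resize(a,None,fx=3.7,fy=3.7,interpolation=2))
cv2.imwrite("pics/b0.png",cv2.resize(b,None,fx=3.7,fy=3.7,interpolation=2))
```

```text
(no output)
```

View pics/top0.png

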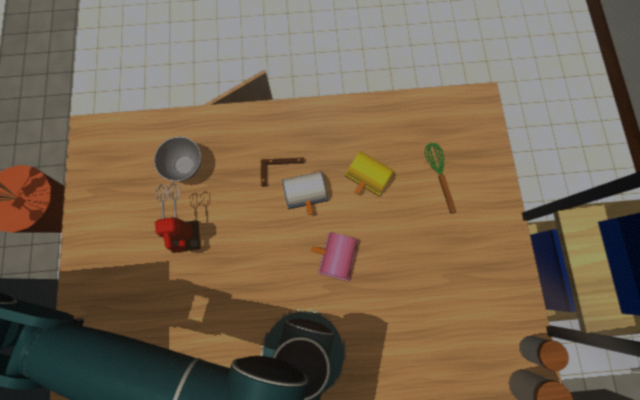

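View pics/a0.png

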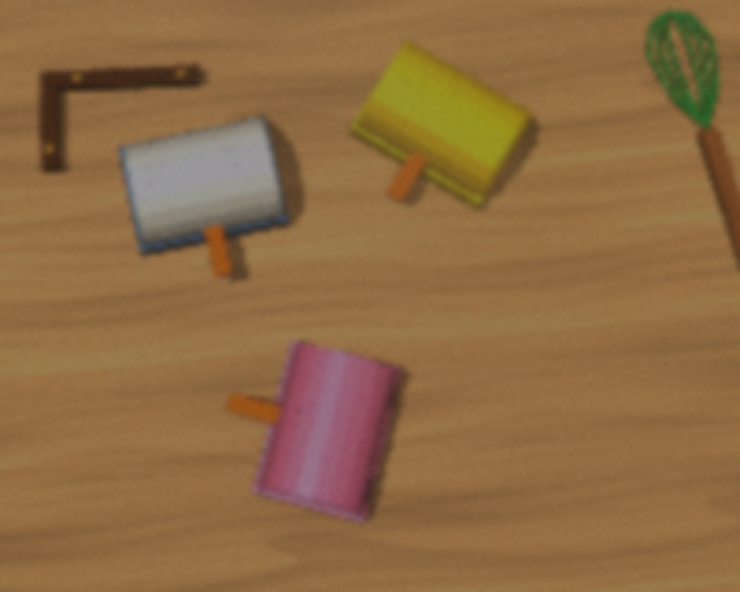

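View pics/b0.png

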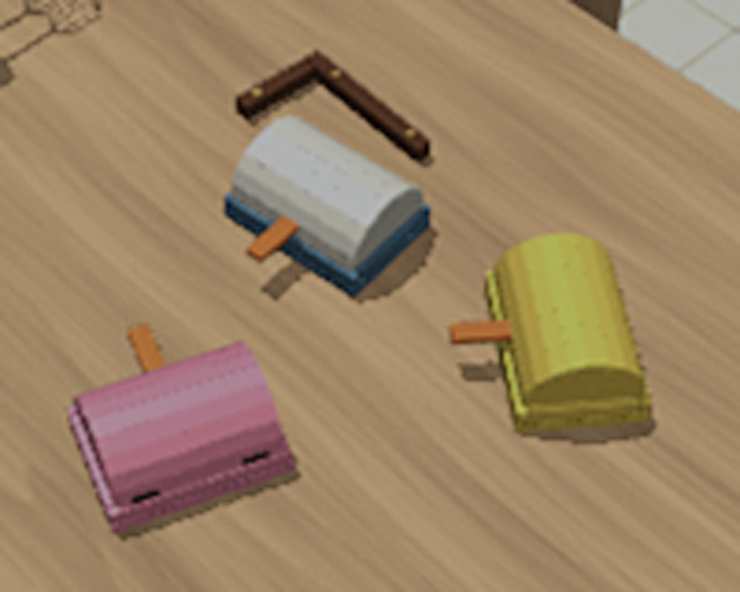

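The blue/white dish is at (304,190) in the top view, yawed about 10° relative to the rails. The rails' corner is at (266,165). Yellow and pink dishes are look-alikes. I'll fit poses by silhouette in both views.

```bash
cat > h.py <<'E'
import numpy as np,cv2
from scipy.optimize import minimize
from plant import manip
def box(x0,x1,y0,y1,z0,z1): return np.array([[x,y,z] for x in(x0,x1) for y in(y0,y1) for z in(z0,z1)])
DISH=[box(-.055,.055,-.075,.075,0,.026),
 np.array([[.049*np.cos(a),y,.026+.048*np.sin(a)**.8] for a in np.linspace(0,np.pi,15) for y in(-.069,.069)]),
 box(-.098,-.05,-.009,.009,.0335,.0425)]
CORNER=[box(0,.018,-.145,.018,0,.02),box(-.085,.018,0,.018,0,.02)]
def proj(p,P):
    c=(P-p["origin"])@np.array(p["attitude"]);q=c@np.array(p["camera_matrix"]).T
    return q[:,:2]/q[:,2:]
def w(X,P):
    c,s=np.cos(X[2]),np.sin(X[2]);return P@np.array([[c,-s,0],[s,c,0],[0,0,1]]).T+[X[0],X[1],0]
def sil(p,parts,X,S=4):
    m=np.zeros((400*S,640*S),np.uint8)
    for P in parts:
        cv2.fillConvexPoly(m,cv2.convexHull(np.round(((proj(p,w(X,P))+.5)*S-.5)*16).astype(np.int32)),255,shift=4)
    return cv2.resize(m,(640,400),interpolation=cv2.INTER_AREA)/255.
def ray(p,uv,z):
    K=np.array(p["camera_matrix"]);d=np.array(p["attitude"])@np.linalg.solve(K,[uv[0],uv[1],1]);o=np.array(p["origin"])
    return (o+d*(z-o[2])/d[2])[:2]
def masks(p,what):
    h=cv2.cvtColor(np.ascontiguousarray(p["color"]),cv2.COLOR_RGB2HSV).astype(int);H,S,V=h[...,0],h[...,1],h[...,2]
    if what=="corner": return V
    return ((H>95)&(H<125)&(S>70)&(V>30))|((S<70)&(V>60))|((H<14)&(S>170)&(V>90))
def fit(ps,parts,X0,ms):
    def cost(X): return sum(np.abs(sil(p,parts,X)-m)[r].sum() for p,m,r in ms)
    best=None
    for y in(-.1,0,.1):
        s=np.array([X0[0],X0[1],X0[2]+y]);sx=np.vstack([s,s+[.012,0,0],s+[0,.012,0],s+[0,0,.12]])
        r=minimize(cost,s,method="Nelder-Mead",options=dict(initial_simplex=sx,xatol=1e-4,fatol=.05,maxiter=200))
        if best is None or r.fun<best.fun: best=r
    return best
def roi(p,parts,X,g=10):
    return cv2.dilate((sil(p,parts,X)>0).astype(np.uint8),np.ones((2*g+1,)*2))>0
def measure(ps,what,X0):
    parts=DISH if what=="dish" else CORNER;ms=[]
    for p in ps:
        r=roi(p,parts,X0)
        if what=="dish": m=masks(p,what).astype(float)
        else:
            V=masks(p,what);bg=np.median(V[r]);dk=np.percentile(V[r],4);m=np.clip((bg-V)/(bg-dk),0,1)
            m=np.where(m<.25,0,np.clip(m*1.1,0,1))
        ms.append((p,m,r))
    b=fit(ps,parts,X0,ms)
    return b.x,b.fun,ms
def overlay(p,Xs):
    im=np.ascontiguousarray(p["color"][:,:,::-1]);im=cv2.resize(im,None,fx=4,fy=4,interpolation=2)
    for X,parts in Xs:
        for P in parts: cv2.polylines(im,[cv2.convexHull(np.round((proj(p,w(X,P))+.5)*4).astype(np.int32))],True,(0,255,0),1)
    return im
E
python3 - <<'E'
from h import *
ps=[manip.get_image(n) for n in("top","side")]
t,s=ps
c0=ray(t,(265.9,165),0);d0=ray(t,(304.2,190.2),0);l0=ray(t,(310.2,212.2),.038)
v=d0-l0;print(c0,d0,np.arctan2(v[1],v[0]))
Xc,f,m1=measure(ps,"corner",[*c0,0.0]);print("corner",Xc,f)
Xd,f,m2=measure(ps,"dish",[*d0,np.arctan2(v[1],v[0])]);print("dish",Xd,f)
for n,q in(("bowl",(184,164)),("mixer",(184.9,233)),("whisk",(440,182))):print(n,ray(t,q,0))
ims=[overlay(p,[(Xc,CORNER),(Xd,DISH)]) for p in ps]
out=np.hstack([ims[0][580:900,1000:1400],ims[1][560:880,1060:1460]])
k=np.hstack([cv2.resize((np.maximum(a[1]*a[2],b[1]*b[2])*255).astype(np.uint8),None,fx=4,fy=4)[y:y+280,x:x+400] for a,b,y,x in((m1[0],m2[0],600,1000),(m1[1],m2[1],590,1060))])
cv2.imwrite("pics/o0.png",np.vstack([out,cv2.cvtColor(k,8)]))
np.save("X.npy",[Xc,Xd])
print(manip.get_tcp_rot())
E
```

```text
[0.67916119 0.0884281 ] [ 0.56805392 -0.04865924] 0.1689870247365557
corner [ 0.67958966  0.08633687 -0.04088086] 206.85620119839547
dish [ 0.56620373 -0.04923794  0.13573183] 245.3411764705882
bowl [0.71058074 0.39853206]
mixer [0.4459604  0.39663155]
whisk [ 0.554983   -0.55806121]
[[-9.59708653e-01  2.80996977e-01 -3.12456168e-05]
 [ 2.80996977e-01  9.59708653e-01  4.66356956e-06]
 [ 3.12971378e-05 -4.30425580e-06 -1.00000000e+00]]
```

View pics/o0.png

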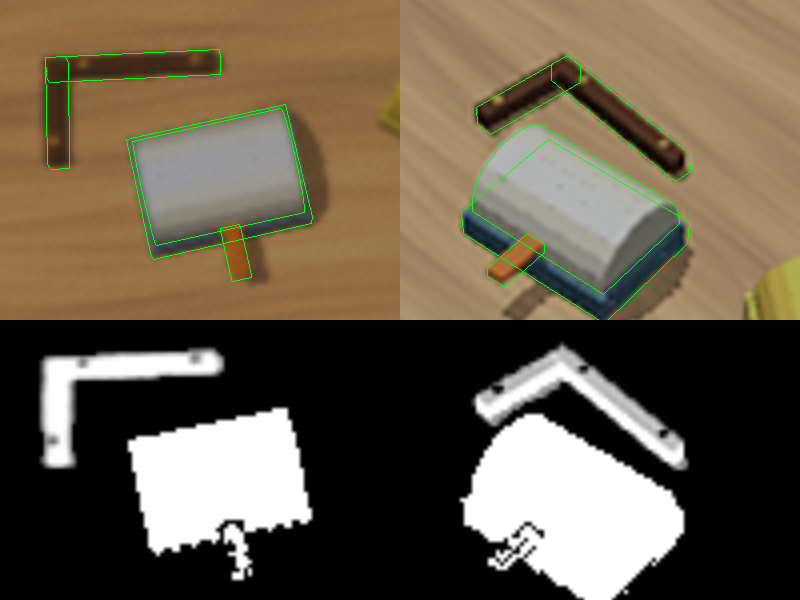

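```bash
cat >> h.py <<'E'
def mey(ps,X0):
    ms=[]
    for p in ps:
        h=cv2.cvtColor(np.ascontiguousarray(p["color"]),cv2.COLOR_RGB2HSV).astype(int);H,S,V=h[...,0],h[...,1],h[...,2]
        ms.append((p,((H>23)&(H<40)&(S>150)&(V>60)).astype(float),roi(p,DISH,X0)))
    return fit(ps,DISH[:2],X0,ms)
E
python3 - <<'E'
from h import *
ps=[manip.get_image(n) for n in("top","side")]
Xc,Xd=np.load("X.npy")
y0=ray(ps[0],(367.5,175.6),0)
b=mey(ps,[*y0,-.45]);print("yellow",b.x,b.fun)
def inc(P):
    c,s=np.cos(Xc[2]),np.sin(Xc[2]);return (P[:,:2]-Xc[:2])@np.array([[c,-s],[s,c]])
for X in(Xd,b.x):
    print(np.round(inc(w(X,np.array([[.055,.075,0],[.055,-.075,0],[-.055,-.075,0],[-.055,.075,0],[-.098,0,0],[0,0,0.]]))),3).tolist())
E
```

```text
yellow [ 0.61003644 -0.29175723 -0.65905356] 1697.18431372549
[[-0.067, -0.057], [-0.04, -0.204], [-0.149, -0.224], [-0.175, -0.076], [-0.204, -0.157], [-0.108, -0.14]]
[[0.034, -0.351], [-0.053, -0.474], [-0.142, -0.41], [-0.055, -0.288], [-0.134, -0.324], [-0.054, -0.381]]
```

```bash
cat >> h.py <<'E'
XC=np.load("X.npy")[0]
RC=np.array([[np.cos(XC[2]),-np.sin(XC[2]),0],[np.sin(XC[2]),np.cos(XC[2]),0],[0,0,1]])
def W(x,y,z): return RC@[x,y,z]+[XC[0],XC[1],0]
def tool(yax,t=0.):  # fingers close along corner axis 'yax'(rad heading); tilt t: z leans towards push dir yax-90deg
    y=np.array([np.cos(yax),np.sin(yax),0]);u=np.array([np.sin(yax),-np.cos(yax),0])
    z=np.sin(t)*u-np.cos(t)*np.array([0,0,1.]);R=RC@np.column_stack([np.cross(y,z),y,z]);return R
def best(pos,Rs):
    c=[]
    for R in Rs:
        q=manip.ik(pos,R)
        if q is not None:c.append((np.abs(np.array(q)-manip.get_joints()).max(),R))
    return min(c,key=lambda a:a[0])[1] if c else None
def tc(): return RC.T@(np.array(manip.get_tcp_pos())-[XC[0],XC[1],0])
def fc(): return RC.T@np.array(manip.get_force())
def look():
    ps=[manip.get_image(n) for n in("top","side")]
    g=[d["at"] for d in manip.tip_of(ps[0],"dish")]
    return ps,g
def press(d,lim,n,step=.001,base=None):
    "creep along corner-frame dir d until force change > lim"
    d=np.array(d,float);b=fc() if base is None else base
    for i in range(n):
        manip.move_l(W(*(tc0:=press.p+d*step)),feed=.02);press.p=tc0
        f=fc()-b
        if -f@d>lim:break
    return i,f,press.p
E
python3 - <<'E'
from h import *
p=np.array(manip.get_tcp_pos());manip.move_l(p+[0,0,.2],feed=.3)
R=best(W(-.1,-.252,.12),[tool(0),tool(np.pi)])
manip.goto(W(-.1,-.252,.25),R)
manip.grip(.6)
manip.move_l(W(-.1,-.252,.09),feed=.2)
manip.move_l(W(-.1,-.252,.018),feed=.08)
b=fc();print(b,manip.get_width(),manip.get_joints())
manip.move_l(W(-.1,-.171,.018),feed=.05)
print(fc()-b,tc(),manip.get_t())
manip.move_l(W(-.1,-.19,.018),feed=.1)
manip.move_l(W(-.1,-.22,.16),feed=.2)
manip.move_l(W(-.24,-.18,.16),feed=.25)
ps=[manip.get_image(n) for n in("top","side")]
cv2.imwrite("pics/p1.png",np.hstack([cv2.resize(q["color"][:,:,::-1][y:y+160,x:x+130],None,fx=3,fy=3) for q,y,x in((ps[0],130,250),(ps[1],130,240))]))
print(manip.get_t())
E
```

```text
[0.7737367  0.54243931 0.13230716] 0.5992258862334598 [-1.82922470e+01  3.45907151e+00  1.04790251e+02 -5.60450302e-04
  7.17014692e+01 -1.59500126e+01]
[-1.12488205 -1.30629727  0.39991975] [-0.09995034 -0.17094146  0.01798983] 9.8
11.85
```

View pics/p1.png

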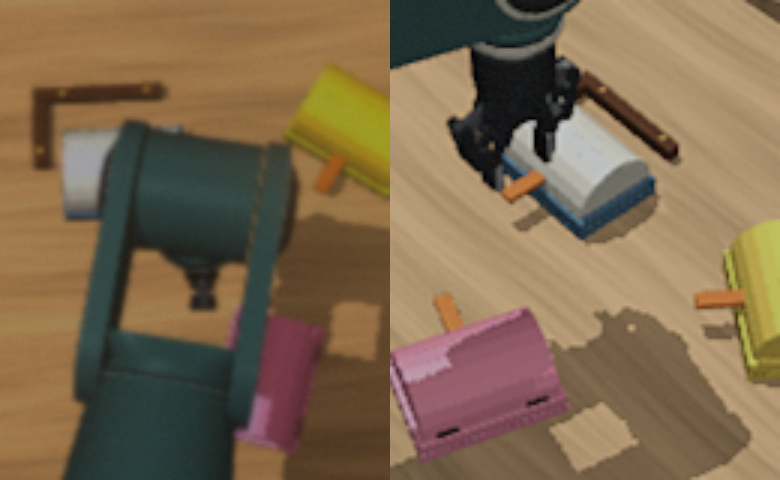

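The dish now looks squared with a small gap to the left rail; next, push +x with the fingers straddling the lever.

Run:
```python
from h import *
R=best(W(-.2,-.085,.03),[tool(np.pi/2),tool(-np.pi/2)])
manip.goto(W(-.2,-.085,.16),R)
manip.move_l(W(-.2,-.085,.018),feed=.15)
b=fc();print("base",b,manip.get_t())
manip.move_l(W(-.128,-.085,.018),feed=.05)
print(fc()-b)
press.p=np.array([-.128,-.085,.018])
print(press([1,0,0],6,14,base=b),manip.get_t())
manip.move_l(W(-.15,-.085,.018),feed=.1)
# to the -y side
manip.move_l(W(-.2,-.085,.1),feed=.25)
manip.move_l(W(-.2,-.085,.15),feed=.25)
R=best(W(-.055,-.22,.03),[tool(0),tool(np.pi)])
manip.goto(W(-.055,-.2,.15),R)
manip.move_l(W(-.055,-.2,.018),feed=.15)
b=fc()
manip.move_l(W(-.055,-.169,.018),feed=.05);print(fc()-b)
press.p=np.array([-.055,-.169,.018])
print(press([0,1,0],6,16,base=b),manip.get_t())
manip.move_l(W(-.055,-.19,.018),feed=.1)
manip.move_l(W(-.055,-.19,.15),feed=.25)
```

```text
base [0.6455437  0.70309566 0.89408259] 14.175
[-0.96594719 -0.40911604 -1.75133582]
(12, array([-6.69163482, -1.199394  ,  0.68462728]), array([-0.115, -0.085,  0.018])) 19.0167
[ 0.28254565 -0.71690109 -0.49071786]
(15, array([-0.50893537, -1.24905778, -1.83596241]), array([-0.055, -0.153,  0.018])) 27.45
```

Run:
```python
from h import *
b=None
manip.move_l(W(-.055,-.18,.018),feed=.25);b=fc()
manip.move_l(W(-.055,-.153,.018),feed=.08);print(fc()-b)
press.p=np.array([-.055,-.153,.018])
print(press([0,1,0],6,8,.0015,base=b),manip.get_t())
manip.move_l(W(-.055,-.18,.018),feed=.15)
manip.move_l(W(-.055,-.23,.2),feed=.3)
manip.move_l(W(-.2,-.27,.2),feed=.3)
ps=[manip.get_image(n) for n in("top","side")]
print(manip.get_t())
X,f,_=measure(ps[1:],"dish",[*W(-.055,-.075,0)[:2],XC[2]]);print(X,f,RC.T@[X[0]-XC[0],X[1]-XC[1],0],X[2]-XC[2])
ims=[overlay(p,[]) for p in ps]
ims2=overlay(ps[1],[(XC,CORNER),((*W(-.055,-.075,0)[:2],XC[2]),DISH)])
cv2.imwrite("pics/p2.png",np.hstack([ims[0][560:860,1000:1400],np.zeros((300,0,3),np.uint8),ims[1][540:840,1060:1460]]))
cv2.imwrite("pics/p2.png",np.vstack([cv2.imread("pics/p2.png"),np.hstack([ims2[540:840,1060:1460],ims2[540:840,1060:1460]*0])]))
```

```text
[-0.40922126 -0.69918377 -1.12457095]
(1, array([-1.60286545, -9.0340509 , -1.17190268]), array([-0.055, -0.15 ,  0.018])) 30.3083
32.1833
[ 0.62099476  0.01829008 -0.0370333 ] 794.2274509803922 [-0.0557649  -0.07038468  0.        ] 0.0038475597080610408
```

View pics/p2.png

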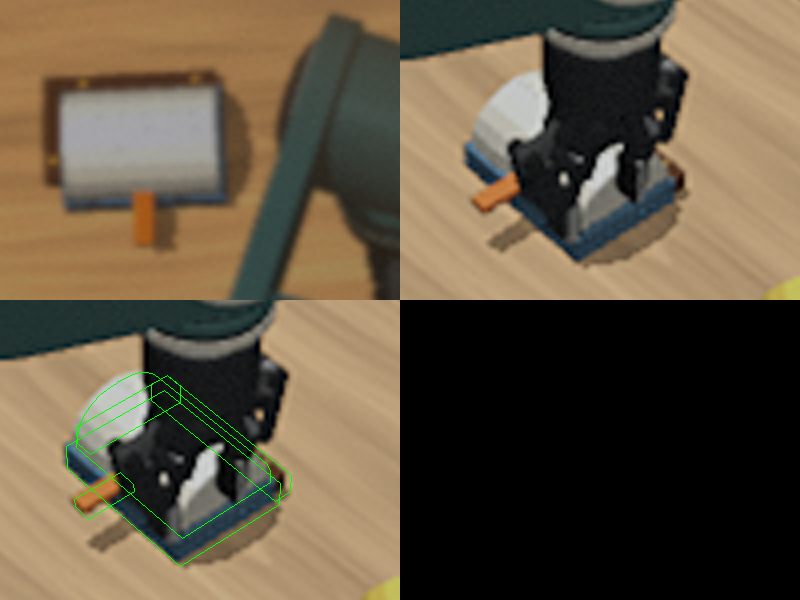

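Top view: the tray is snug in the corner with rails on both sides (lever end at (143,240) in the crop), and the contact forces agree. Now I'll refine the dish pose from the clear top view, then grasp the lever.

```bash
cat >> h.py <<'E'
D=np.array([-.0555,-.0705]);T0=np.radians(40)
def pose(th,g=np.zeros(3),t0=T0):
    "TCP position (corner frame) and R when lid at th; g shift"
    c,s=np.cos(th),np.sin(th)
    P=np.array([D[0]+.049-.129*c+.010*s,D[1],.028+.129*s+.010*c])
    t=t0-th;z=np.array([np.sin(t),0,-np.cos(t)])
    return P+.011*z+g,t,z
E
python3 - <<'E'
from h import *
p=manip.get_image("top")
X,f,_=measure([p],"dish",[*W(-.055,-.075,0)[:2],XC[2]]);print("top dish",f,RC.T@[X[0]-XC[0],X[1]-XC[1],0],X[2]-XC[2])
for s in(np.pi/2,-np.pi/2):
    for t0 in(35,40,45):
        o=[]
        for th in(0,30,60):
            P,t,z=pose(np.radians(th),t0=np.radians(t0))
            y=s;R=tool(np.pi/2,t)
            if s<0:R=R*[-1,-1,1]
            q=manip.ik(W(*P),R);o.append(None if q is None else np.round(q).tolist())
        print(s,t0,o)
print(tool(np.pi/2,.6)[:,2],manip.get_joints(),manip.get_t())
E
```

```text
top dish 171.75294117647059 [-0.05347243 -0.07227256  0.        ] 0.01594765897536124
1.5707963267948966 35 [[0.0, -24.0, 133.0, -3.0, 36.0, -86.0], [-0.0, -7.0, 108.0, -0.0, 74.0, -88.0], [-1.0, 17.0, 81.0, 1.0, 107.0, -89.0]]
1.5707963267948966 40 [[1.0, -26.0, 136.0, -4.0, 30.0, -85.0], [-0.0, -10.0, 111.0, -0.0, 69.0, -88.0], [-1.0, 14.0, 84.0, 1.0, 103.0, -89.0]]
1.5707963267948966 45 [[1.0, -28.0, 139.0, -5.0, 24.0, -83.0], [-0.0, -13.0, 114.0, -1.0, 64.0, -88.0], [-1.0, 11.0, 87.0, 0.0, 98.0, -89.0]]
-1.5707963267948966 35 [[0.0, -24.0, 133.0, -3.0, 36.0, 94.0], [-0.0, -7.0, 108.0, -0.0, 74.0, 92.0], [-1.0, 17.0, 81.0, 1.0, 107.0, 91.0]]
-1.5707963267948966 40 [[1.0, -26.0, 136.0, -4.0, 30.0, 95.0], [-0.0, -10.0, 111.0, -0.0, 69.0, 92.0], [-1.0, 14.0, 84.0, 1.0, 103.0, 91.0]]
-1.5707963267948966 45 [[1.0, -28.0, 139.0, -5.0, 24.0, 97.0], [-0.0, -13.0, 114.0, -1.0, 64.0, 92.0], [-1.0, 11.0, 87.0, 0.0, 98.0, 91.0]]
[ 0.56417071 -0.02307664 -0.82533561] [-2.33587752e+01 -1.51977926e+01  1.04665740e+02  5.07389668e-03
  9.05997554e+01 -2.10617682e+01] 32.2333
```

Run:
```python
from h import *
for n in("top","side"):
    p=manip.get_image(n);now=dict(p);p["color"]=cv2.imread(f"pics/{n}0.png")[:,:,::-1].copy()
    X,f,_=measure([p],"corner",XC);print(n,X,f)
    if n=="top":
        # edge-line check: long outer edge directions of the rail then and tray/lid now
        m=(masks(p,"corner")<70)&roi(p,CORNER,XC)
        r=np.argwhere(m)[:,::-1].astype(float)
        q=np.array([ray(p,uv,.02) for uv in r]);l=RC[:2,:2].T@(q-XC[:2]).T
        s=(l[1]<-.01)&(l[0]>-.005);k=np.polyfit(l[1][s],l[0][s],1);print("far rail slope (corner frame yaw)",-k[0],"inner x",k[1]-.009,s.sum())
        X,f,_=measure([now],"dish",[*W(-.055,-.075,0)[:2],XC[2]]);print(X)
        h=cv2.cvtColor(np.ascontiguousarray(now["color"]),cv2.COLOR_RGB2HSV).astype(int)
        m=(h[...,1]<70)&(h[...,2]>60)&roi(now,DISH[:2],X,2)
        q=np.array([ray(now,uv,.05) for uv in np.argwhere(m)[:,::-1].astype(float)])
        rr=cv2.minAreaRect((q*1000).astype(np.float32));print("lid rect",rr, "corner yaw deg",np.degrees(XC[2]))
```

```text
top [ 0.68012055  0.08520952 -0.05015591] 67.9048520605847
far rail slope (corner frame yaw) -0.004489638975304326 inner x -0.004481756413691131 106
[ 0.62305492  0.01631027 -0.02541082]
lid rect ((612.5390014648438, 14.311214447021484), (148.4742431640625, 111.3487319946289), 87.56051635742188) corner yaw deg -2.3423009902059846
side [ 0.67863017  0.08680292 -0.03930309] 141.3812613898961
```

The lid rectangle's yaw (−2.44°) agrees with the rails' (−2.3 to −2.6°), so the dish is square. Grasping the lever.

```bash
sed -i 's/^D=.*/D=np.array([-.055,-.0713]);T0=np.radians(35)/' h.py
python3 - <<'E'
from h import *
P,t,z=pose(0);R=tool(np.pi/2,t)
R=best(W(*P),[R,R*[-1,-1,1]])
manip.goto(W(*(P-.11*z)),R)
manip.move_l(W(*(P-.06*z)),feed=.2)
b=fc()
manip.move_l(W(*P),feed=.1);print("b",b,fc()-b)
manip.grip(.3);print("near",fc()-b,manip.get_width())
manip.grip(0.);print("grip",fc()-b,manip.get_width(),manip.get_finger_force(),tc()-P)
np.savez("g.npz",b=b,P=P,R=R);print(manip.get_t())
for n in("side",):
    p=manip.get_image(n);cv2.imwrite("pics/g1.png",overlay(p,[])[500:900,1000:1500])
E
```

```text
b [-0.56521616  0.79681517  0.09491892] [-0.07550024 -1.44549482 -0.80955115]
near [ 0.4326057  -0.69539252 -0.83901178] 0.30495074267483674
grip [-6.58783322 -0.05876452  6.35275783] 0.16259087282247228 58.48791182041168 [1.85156752e-05 2.62990017e-05 3.36460128e-04]
35.1833
```

View pics/g1.png

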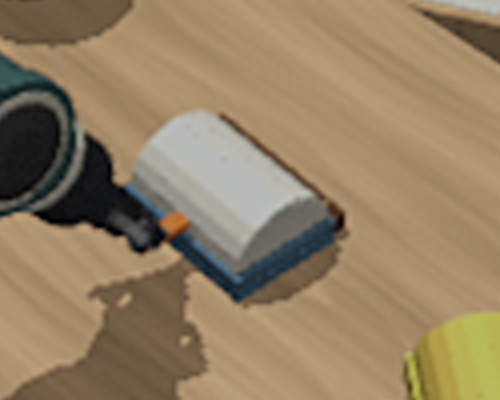

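```bash
cat > lift.py <<'E'
from h import *
G=np.load("g.npz");b=G["b"]
flip=G["R"][:,1]@tool(np.pi/2,0)[:,1]<0
def Rt(t):
    R=tool(np.pi/2,t);return R*[-1,-1,1] if flip else R
def fdes(th): return np.array([-5*np.cos(th)-.8*np.sin(th)*0,-3,5*np.sin(th)-1.])
def step(th,g,feed=.04):
    P,t,z=pose(th,g);manip.move_l(W(*P),Rt(t),feed=feed)
    f=fc()-b;return f,g+np.clip(.00015*(f-fdes(th)),-.0008,.0008)
E
python3 - <<'E'
from lift import *
g=np.zeros(3)
for d in(0,0,0,3,8,13,18,23,28):
    th=np.radians(d);f,g=step(th,g);print(d,f.round(1),(g*1000).round(2),round(manip.get_t(),2))
np.save("gg.npy",g)
p=manip.get_image("side");cv2.imwrite("pics/l1.png",overlay(p,[])[500:900,1000:1500])
E
```

```text
0 [-6.3  0.   6.2] [-0.19  0.45  0.8 ] 35.48
0 [ 1.3 -2.7 -0.8] [0.61 0.5  0.83] 35.73
0 [-11.1  -4.8   6.2] [-0.19  0.24  1.63] 35.98
3 [ 1.6 -2.2 -1.3] [0.61 0.36 1.54] 36.32
8 [-4.1 -3.8 -0.4] [0.74 0.24 1.53] 36.73
13 [-4.8 -2.7  0.2] [0.75 0.29 1.54] 37.15
18 [-5.2 -3.6  1.5] [0.69 0.21 1.68] 37.57
23 [-2.8 -2.1  0.6] [0.96 0.34 1.63] 37.98
28 [-2.7 -2.5  2.3] [1.21 0.42 1.77] 38.4
```

View pics/l1.png

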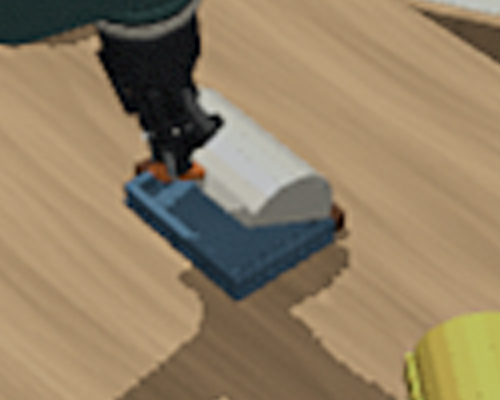

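The lid is rising cleanly, with the tray still in the corner and flat (front corner at (240,298), unmoved). Continuing to 60°.

```bash
cat >> lift.py <<'E'
def lidparts(th):
    c,s=np.cos(th),np.sin(th);H=np.array([.049,0,.028]);M=np.array([[c,0,s],[0,1,0],[-s,0,c]])
    return [DISH[0]]+[(P-H)@M.T+H for P in DISH[1:]]
E
python3 - <<'E'
from lift import *
g=np.load("gg.npy")
for d in(33,38,43,48,53,57,60,60):
    th=np.radians(d);f,g=step(th,g);print(d,f.round(1),(g*1000).round(2),round(manip.get_t(),2))
np.save("gg.npy",g)
ps=[manip.get_image(n) for n in("side","top")]
Xd=(*W(D[0],D[1],0)[:2],XC[2])
a=overlay(ps[0],[]);o=overlay(ps[0],[(Xd,lidparts(np.radians(60)))]);t=overlay(ps[1],[])
cv2.imwrite("pics/l2.png",np.vstack([np.hstack([a[500:800,1040:1440],o[500:800,1040:1440]]),np.hstack([t[540:840,1000:1400],t[540:840,1000:1400]*0])]))
for n in ps:
    for q in("lever","hinge","dish"):print(q,[(np.round(d["at"],1).tolist(),round(d["p"],2)) for d in manip.tip_of(n,q)])
for n in ps:
    for d in(50,60,70):
        l=lidparts(0) and np.array([[D[0]+.049-.129*np.cos(np.radians(d))+.01*np.sin(np.radians(d)),D[1],.028+.129*np.sin(np.radians(d))+.01*np.cos(np.radians(d))]]) 
        print(d,proj(n,np.array([W(*l[0])]))[0][::-1].round(1))
print(manip.get_t(),fc()-b,manip.get_finger_force(),manip.get_width())
E
```

```text
33 [-4.  -1.8  2.6] [1.25 0.6  1.9 ] 38.88
38 [-3.2 -3.2  3.3] [1.35 0.56 2.08] 39.29
43 [-1.5 -2.3  2.7] [1.68 0.66 2.12] 39.72
48 [-1.6 -5.4  2.9] [1.94 0.3  2.14] 40.14
53 [-0.5 -5.1  1.5] [ 2.31 -0.02  1.91] 40.57
57 [ 0.1 -4.3  1.8] [ 2.72 -0.22  1.69] 40.93
60 [ 0.1 -3.4  0.5] [ 3.12 -0.28  1.28] 41.25
60 [-1.1 -2.4  3.6] [ 3.33 -0.19  1.32] 41.5
lever [([149.1, 309.3], 0.98), ([229.3, 346.5], 0.97), ([299.1, 433.2], 0.68), ([232.4, 257.7], 0.57)]
hinge [([169.5, 316.1], 0.94), ([227.8, 389.1], 0.65), ([266.3, 273.5], 0.58)]
dish [([184.0, 307.5], 0.9), ([236.0, 373.6], 0.72), ([258.8, 269.9], 0.55)]
lever [([251.0, 314.0], 0.81), ([189.8, 359.9], 0.74)]
hinge [([259.0, 353.2], 0.72), ([164.0, 281.9], 0.64), ([162.0, 375.9], 0.59)]
dish [([176.9, 371.9], 0.78), ([256.0, 338.6], 0.61), ([173.4, 287.6], 0.55), ([165.8, 283.6], 0.34)]
50 [155.  300.7]
60 [149.7 305.4]
70 [144.9 310.4]
50 [174.4 282.3]
60 [167.9 281.8]
70 [161.2 281.4]
41.9 [-2.67763099 -1.89814836  5.06619904] 59.32552422455046 0.16136120478149493
```

View pics/l2.png

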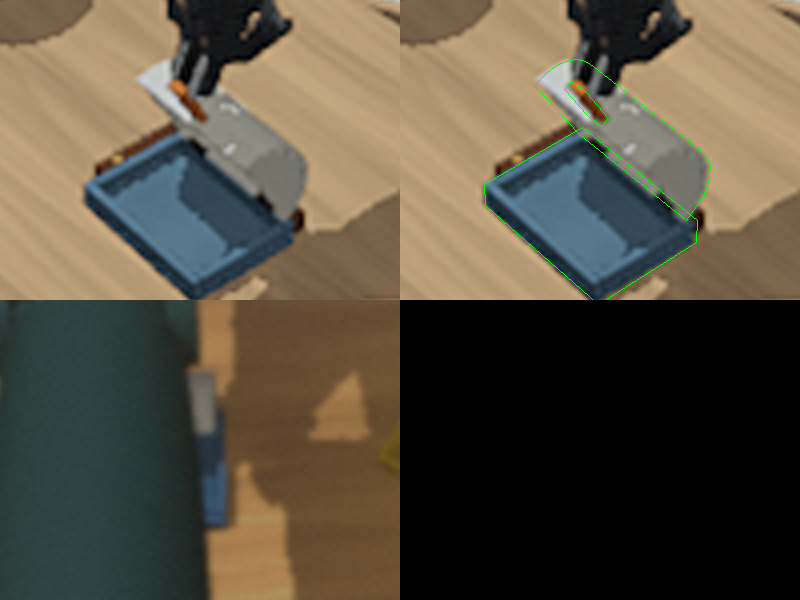

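Run:
```python
from lift import *
p=manip.get_image("side")
h=cv2.cvtColor(np.ascontiguousarray(p["color"]),cv2.COLOR_RGB2HSV).astype(int);H,S,V=h[...,0],h[...,1],h[...,2]
blue=(H>95)&(H<125)&(S>70); white=(S<70)&(V>50)
m=(blue|white).astype(float)
Xd=np.array([*W(D[0],D[1],0)[:2],XC[2]])
r=roi(p,lidparts(np.radians(60)),Xd,5); r[:, :]&=True
r[:165,:312]=False; r[:150,:]&=(np.arange(640)>325)
from scipy.optimize import minimize
def cost(v):
    return np.abs(sil(p,lidparts(v[3])[:2],v[:3])-m)[r].sum()
for th in(52,60,68):
    s=np.array([*Xd,np.radians(th)]);sx=np.vstack([s]+[s+d for d in np.diag([.004,.004,.03,.1])])
    o=minimize(cost,s,method="Nelder-Mead",options=dict(initial_simplex=sx,maxiter=300))
    print(o.fun,RC.T@[o.x[0]-XC[0],o.x[1]-XC[1],0],o.x[2]-XC[2],np.degrees(o.x[3]))
# same estimator on tray only, after-push reference frame g1-like not stored; print lever axis direction
om=((H<14)&(S>150)&(V>70));om&=roi(p,lidparts(np.radians(60))[2:],Xd,4)
pts=np.argwhere(om)[:,::-1].astype(np.float32);vx=cv2.fitLine(pts,2,0,.01,.01).ravel();print("orange dir",np.degrees(np.arctan2(vx[1],vx[0])),len(pts))
for d in(50,55,60,65,70):
    L=lidparts(np.radians(d))[2];a=w(Xd,np.array([L[:4].mean(0),L[4:].mean(0)]));q=proj(p,a);e=q[1]-q[0];print(d,np.degrees(np.arctan2(e[1],e[0])),q.round(1).tolist())
print(pts.mean(0),pts.min(0),pts.max(0),fc()-b,manip.get_t())
```

```text
35.70980392156862 [-0.05531892 -0.07121867  0.        ] -0.01927103225084538 59.49613646193008
36.141176470588235 [-0.05531596 -0.07098591  0.        ] -0.018261075753468366 59.80965930122696
35.89019607843137 [-0.05539423 -0.07114831  0.        ] -0.020357188651210917 59.60258553125899
orange dir 71.51535 26
50 29.764354427477404 [[297.9, 153.4], [305.3, 157.6]]
55 39.19499207461275 [[300.5, 150.2], [307.0, 155.6]]
60 48.60525519975015 [[303.2, 147.2], [308.9, 153.6]]
65 57.64630361751575 [[306.0, 144.4], [310.8, 151.8]]
70 66.05437378590355 [[309.0, 141.7], [312.7, 150.1]]
[306.42307 151.     ] [301. 145.] [311. 157.] [-1.99429652 -1.85829215  4.94606096] 41.95
```

Run:
```python
import cv2,numpy as np
a=cv2.imread("pics/g1.png")            # origin (1000,500), before y load
from h import *
p=manip.get_image("side");o=overlay(p,[]);n=o[500:900,1000:1500];cv2.imwrite("pics/n1.png",n)
l1=cv2.imread("pics/l1.png")
def edge(im):
    f=im.astype(float);d=f[...,0]-f[...,2] # blue-red
    e={}
    for x in range(130,336,5):
        c=np.where(d[150:330,x]>0)[0]
        e[x]=c.max()+150 if len(c) else np.nan
    return np.array([e[x] for x in sorted(e)])
x=np.arange(130,336,5);A,L,N=edge(a),edge(l1),edge(n)
print(np.c_[x,A,L,N].astype(int).tolist())
K=np.array(p["camera_matrix"])
def line(E,s):
    v=np.array([ray(p,((xx+1000)/4-.5,(yy+500)/4-.5),0) for xx,yy in zip(x[s],E[s])])
    l=(RC[:2,:2].T@(v-XC[:2]).T);return l
for nm,E in(("grip",A),("30",L),("60",N)):
    l=line(E,(x>=145)&(x<=225));k=np.polyfit(l[1],l[0],1)
    m=line(E,(x>=250)&(x<=325));j=np.polyfit(m[0],m[1],1)
    print(nm,"-x face yaw",-k[0],"x at y=-.071",np.polyval(k,-.071),"| -y face yaw",j[0],"y at x=-.055",np.polyval(j,-.055))
```

```text
[[130, 241, 207, 207], [135, 249, 210, 212], [140, 250, 215, 216], [145, 246, 220, 220], [150, 246, 224, 225], [155, 245, 229, 230], [160, 239, 233, 234], [165, 214, 236, 239], [170, 209, 241, 243], [175, 247, 247, 248], [180, 251, 251, 253], [185, 256, 255, 257], [190, 260, 259, 261], [195, 264, 265, 267], [200, 269, 268, 272], [205, 273, 273, 276], [210, 277, 278, 280], [215, 281, 282, 285], [220, 286, 286, 289], [225, 290, 291, 294], [230, 293, 295, 298], [235, 299, 299, 301], [240, 299, 299, 299], [245, 295, 296, 295], [250, 294, 292, 292], [255, 289, 289, 289], [260, 287, 287, 287], [265, 283, 283, 283], [270, 280, 280, 280], [275, 277, 277, 277], [280, 272, 272, 275], [285, 270, 270, 271], [290, 267, 267, 267], [295, 265, 265, 265], [300, 260, 260, 262], [305, 259, 259, 259], [310, 254, 254, 255], [315, 251, 251, 253], [320, 248, 249, 249], [325, 245, 245, 247], [330, 242, 242, 244], [335, 229, 229, -9223372036854775808]]
grip -x face yaw -0.041468590353460254 x at y=-.071 -0.10834720929035473 | -y face yaw 0.005928127407390925 y at x=-.055 -0.1434354862708971
30 -x face yaw -0.009985260727871438 x at y=-.071 -0.10790341580611483 | -y face yaw -0.003637674256131927 y at x=-.055 -0.14335578858627973
60 -x face yaw -0.025906384293183773 x at y=-.071 -0.1092995131044269 | -y face yaw -0.017944555669527053 y at x=-.055 -0.14391375688822322<stdin>:14: RuntimeWarning: invalid value encountered in cast
```

The tray rotated about −0.015 rad between 30° and 60°: my y-load on the lever pivoted it about the rail end. I'll correct with +x and a small yaw, less y load, and pressing radially toward the hinge.

```bash
cat >> lift.py <<'E'
x_=np.arange(130,331,5)
def tray():
    p=manip.get_image("side");im=overlay(p,[])[500:900,1000:1500].astype(float);d=im[...,0]-im[...,2]
    E=np.array([np.where(d[150:330,x]>0)[0].max()+150 for x in x_])
    def line(s): return RC[:2,:2].T@(np.array([ray(p,((a+1000)/4-.5,(c+500)/4-.5),0) for a,c in zip(x_[s],E[s])])-XC[:2]).T
    l=line((x_>=145)&(x_<=225));k=np.polyfit(l[1],l[0],1);m=line((x_>=250)&(x_<=325));j=np.polyfit(m[0],m[1],1)
    return np.round([-k[0],np.polyval(k,-.071)*1000,j[0],np.polyval(j,-.055)*1000],4)
def hold(g,psi,th=np.radians(60),feed=.01):
    P,t,z=pose(th,g);c,s=np.cos(psi),np.sin(psi)
    manip.move_l(W(*P),np.array([[c,-s,0],[s,c,0],[0,0,1]])@Rt(t),feed=feed);return fc()-b
E
python3 - <<'E'
from lift import *
g=np.load("gg.npy");print(tray())
for k in range(1,5):
    g=g+[.0005,0,0];f=hold(g,.004*k);print(f.round(1),manip.get_wrist_torque(),tray(),round(manip.get_t(),2))
u=np.array([.5,0,-.866])
for k in range(5):
    r=-f@u
    if r>11:break
    g=g+u*min(.0006,.00015*(12-r));f=hold(g,.016);print("rad",round(-f@u,1),f.round(1))
print(tray(),g,manip.get_t());np.save("gg.npy",g)
E
```

```text
[-2.490000e-02 -1.092641e+02 -2.130000e-02 -1.438518e+02]
[-3.  -2.8  7.5] [-0.24083061  0.9572398   0.04880747] [-2.410000e-02 -1.092272e+02 -2.370000e-02 -1.439554e+02] 42.35
[-2.1 -3.5  8.6] [-0.31839369  1.10478605  0.06116174] [-2.410000e-02 -1.092272e+02 -1.790000e-02 -1.439138e+02] 42.65
[-4.6 -2.3 10.2] [-0.25511345  1.28721011  0.0730531 ] [-2.410000e-02 -1.092272e+02 -2.130000e-02 -1.438518e+02] 42.95
[-5.  -3.4 11.2] [-0.24937615  1.46898008  0.02800677] [-2.410000e-02 -1.092272e+02 -2.130000e-02 -1.438518e+02] 43.25
[-2.510000e-02 -1.092627e+02 -2.130000e-02 -1.438518e+02] [ 0.0053314  -0.00019412  0.00131953] 43.3
```

The tray isn't moving here because the press goes mostly downward at 60°. I'll lower to 25°, where the radial push is nearly horizontal, reseat the dish there, then lift again with radial force control and almost no y load.

```bash
cat >> lift.py <<'E'
def rstep(d,g,psi,F,fy=-1.,feed=.04,kr=.00015):
    th=np.radians(d);f=hold(g,psi,th,feed);u=np.array([np.cos(th),0,-np.sin(th)])
    r=-f@u
    return f,r,g+u*np.clip(kr*(F-r),-.0008,.0008)+[0,np.clip(.00012*(f[1]-fy),-.0004,.0004),0]
E
python3 - <<'E'
from lift import *
g0=np.load("gg.npy");g1=np.array([.0012,.0001,.0018])
for d in(58,50,41,32,25):
    a=(60-d)/35;g=g0*(1-a)+g1*a;f=hold(g,.016*(1-a),np.radians(d),.05);print(d,f.round(1))
print(tray())
for k in range(6):
    f,r,g=rstep(25,g,.004,13,0.,.02);print(f.round(1),round(r,1),(g*1000).round(2))
print(tray(),manip.get_t());np.save("gg.npy",g)
E
```

```text
58 [-4.9 -1.8 11. ]
50 [-9.3 -0.1 13.9]
41 [-7.8 -5.7  9.2]
32 [-7.3 -3.5  5.3]
25 [-5.9 -3.6  3.4]
[-1.840000e-02 -1.083307e+02 -1.070000e-02 -1.439839e+02]
[-9.  -3.5  5.2] 10.4 [ 1.56 -0.3   1.63]
[-11.1  -3.9   5.6] 12.4 [ 1.63 -0.7   1.6 ]
[-11.2  -2.2   6.3] 12.9 [ 1.65 -0.96  1.59]
[-11.5   0.3   6.8] 13.3 [ 1.61 -0.93  1.61]
[-10.4   0.2   6.5] 12.2 [ 1.72 -0.9   1.56]
[-13.   -1.1   5.1] 14.0 [ 1.59 -1.04  1.62]
[-8.800000e-03 -1.076943e+02 -5.800000e-03 -1.442096e+02] 47.2167
```

Run:
```python
from lift import *
g=np.load("gg.npy")
for k in range(6):
    f,r,g=rstep(25,g,.004,13,-5.,.02)
print(f.round(1),round(r,1),(g*1000).round(2),tray())
for d in(25,29,34,39,44,48,52,56,59,60):
    f,r,g=rstep(d,g,.004,11,-2.);print(d,f.round(1),round(r,1),(g*1000).round(2))
    if d in(44,): print(tray())
print(tray(),manip.get_t());np.save("gg.npy",g)
```

```text
[-12.6  -4.    7.2] 14.4 [ 1.5  -0.12  1.66] [-1.010000e-02 -1.077313e+02 -2.000000e-04 -1.442208e+02]
25 [-9.2 -4.9  5.7] 10.8 [ 1.53 -0.47  1.64]
29 [-9.5 -3.7  6.4] 11.4 [ 1.48 -0.68  1.68]
34 [-6.  -1.6  4.4] 7.4 [ 1.92 -0.63  1.38]
39 [-7.6 -1.   7.3] 10.5 [ 1.97 -0.51  1.34]
44 [-5.4 -2.5  5.1] 7.5 [ 2.35 -0.57  0.97]
[-6.100000e-03 -1.076630e+02 -5.800000e-03 -1.442096e+02]
48 [-6.4 -2.3  9.9] 11.7 [ 2.28 -0.61  1.04]
52 [-4.6 -2.6  6.8] 8.2 [ 2.55 -0.69  0.71]
56 [-3.6 -0.5  7.9] 8.6 [ 2.74 -0.51  0.41]
59 [-4.3 -2.5  9.9] 10.6 [ 2.77 -0.57  0.37]
60 [-3.1 -1.9  9.2] 9.5 [ 2.89 -0.56  0.17]
[-3.600000e-03 -1.078038e+02 -4.600000e-03 -1.441583e+02] 52.3917
```

Run:
```python
from lift import *
p=manip.get_image("side")
h=cv2.cvtColor(np.ascontiguousarray(p["color"]),cv2.COLOR_RGB2HSV).astype(int);H,S,V=h[...,0],h[...,1],h[...,2]
m=(((H>95)&(H<125)&(S>70))|((S<70)&(V>50))).astype(float)
Xd=np.array([*W(D[0],D[1],0)[:2],XC[2]])
r=roi(p,lidparts(np.radians(60)),Xd,5);r[:165,:312]=False;r[:150,:]&=(np.arange(640)>325)
def cost(v): return np.abs(sil(p,lidparts(v[3])[:2],v[:3])-m)[r].sum()
for th in(54,62):
    s=np.array([*Xd,np.radians(th)]);sx=np.vstack([s]+[s+d for d in np.diag([.004,.004,.03,.1])])
    o=minimize(cost,s,method="Nelder-Mead",options=dict(initial_simplex=sx,maxiter=300))
    print(o.fun,RC.T@[o.x[0]-XC[0],o.x[1]-XC[1],0],o.x[2]-XC[2],np.degrees(o.x[3]))
im=cv2.resize(p["color"][:,:,::-1][135:205,265:350].copy(),None,fx=8,fy=8,interpolation=2);cv2.imwrite("pics/f.png",im)
print(manip.get_t(),fc()-b)
```

```text
41.51764705882353 [-0.05419255 -0.07113792  0.        ] -0.0012587824261257527 59.53479059328682
41.38039215686274 [-0.05418222 -0.07120532  0.        ] -0.002033969653032347 59.57813200347192
52.4417 [-3.32701306 -2.43690212  6.9267992 ]
```

View pics/f.png

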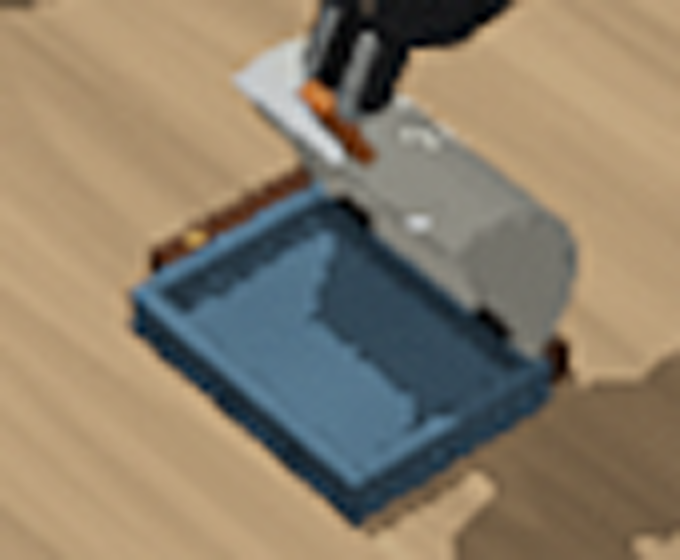

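The tray is parallel to and touching both rails: left rail at (150–310, 170–270), far rail end at (558,355). The lid measures 59.6° and the gripper still holds the lever. Handing in.

```bash
python3 -c "
from plant import manip
print(manip.close_job())"
```

```text
the job is handed in; nothing more can be done
None
```

The job is handed in at about 52 s of the 64 s allowed: the dish sits square in the corner against both rails (up to about 1 mm off the left one, at the limit of what I could measure), with the lid held open by its lever at about 59.6°. The dish turned about 1° off square during the first lift, so I part-lowered the lid, reseated the dish and lifted again.

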